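# Press the freshly glued drum head

## Robot

A 6-joint arm with a two-finger parallel gripper is mounted at the origin on the work surface. World frame = base frame: x ahead of the robot, y to its left, z up, the work surface at z = 0. Lengths are in m, angles in rad, forces in N, time in s.
With the tool pointing down it reaches from about 0.3 to 0.775 m from the base axis. Payload 14.6 kg.
Tool frame: the origin (TCP) lies on the centre line of the jaws, within the pads' length; the fingertips stand 14 mm ahead of it and the grasp point (between the pads) lies 5 mm behind it; x points along the fingers, y is the direction in which the jaws open and shut, and the axes are right-handed (so a half turn about x gives the same grasp; the last joint's range is limited). The gripper opens to 94 mm and grips with 3 to 60 N. Pads are 16 mm wide; open, the fingers measure 119 mm over their backs; the gripper's body (75 mm by 177 mm) begins 78 mm behind the grasp point.
Start: joints at [-1.301, 0.3, 1.521, -0, 1.321, -0.067], TCP at [0.182, -0.519, 0.219] pointing down, gripper open.
Joint ranges: [-3.03, 3.03], [-0.79, 2.21], [0.23, 2.52], [-1.04, 4.18], [0, 3.07], [-2.55, 2.55]. Speed limits (rad/s): [2.22, 2.22, 2.57, 3.14, 3.14, 3.14].

## Interface

Orientations are given as [roll, pitch, yaw] about the fixed x, y, z axes, in that order (R = Rz(yaw) Ry(pitch) Rx(roll)).
In Python, from station import * gives the robot as it stands. The module is installed in compiled form; this text tells all that it offers.
- The arm moves only by the shell command python3 -m handwheel 'ROWS' [FORCE]. ROWS is JSON, a list of rows, each a list of 3 entries, a list of its own where there are three numbers: the shift along the tool's x, y, z in mm, then the turn about the tool's x in rad, then the gripper command: -1 is fully open, 1 is shut, values between are in proportion. In form: [[[dx, dy, dz], spin, gripper], ...]. A call has exactly 5 rows; each row is the pose to reach, as a shift and turn from the pose measured when the call began, along the tool's axes at that moment; what a row does not reach only later rows make up. A row lasts 1/10 s, in which the tool goes at most 50 mm and 8.59 degrees, less where a joint would pass 70% of its speed; a pose out of reach is approached as far as the arm can. A call with a gripper value outside its range is refused whole. The fingers move at their own pace and stop on an object; FORCE is the grip in N (left out, the last holds). Time passes only in rows, so rows that repeat a pose let the fingers close, or fill a call up. It gives the time, the measured TCP pose, the force and the opening at its end, in the units of the state.
- get_obs(): the state, without advancing time (a new reading comes with each control period).
- camera(name): name is "scene" or "top"; returns (picture, depth): 400x640x3 uint8, blue, green, red; 400x640 float32, m along the optical axis (not along the pixel's ray), 0 where there is no reading.
- camera_info(name): a dict with "fx", "fy", "cx", "cy" (pixels), "extrinsics" (4x4, takes a point from camera to world coordinates). Camera axes: x right, y down, z forward; pixel columns grow to the right and rows downward; lengths in m; the calibration is good to about 2 mm. A picture is of the moment at which its call begins. camera_info takes no time and is no camera call.
- hand_in(): hands the job in, once; it reports no verdict.
The state is a dict: "time_s": time; "qpos": joint angles; "joint_vel": joint speeds; "tau": joint torques, N m; "ee_pos": TCP position; "eef_rot": TCP orientation; "force": force on the tool from outside, world axes, zero at the start; "moment": the same for the moment, N m; "grip_width": finger opening in m.
Only numpy, scipy, OpenCV 4.12 (cv2) and the standard library are available. Lean on these libraries where they do the work, as an engineer would, in place of code of your own. Each camera call takes 0.05 s, during which the arm holds its last target. There are 200 camera calls.

## Task

The drum standing on the round green iron plate has just had its skin glued on. Pick the wooden pressing board of the same diameter as that drum and lay it by its handle gently flat and centred on the drum's skin, then let go. Leave both drums where they stand, and leave the other pressing board where it is.

Things in the scene. Friction and masses are not known exactly. Their poses are not given: they have to be found in the camera images.
- drum_large: large hand drum: dark wooden shell, flat pale skin on top, diameter 140 mm, 60 mm high, loose. Origin: centre of underside. One drum stands on the round green iron plate (10 mm thick, diameter 170) mid-bench, y then 0.04 to 0.16, skin 70 mm above the bench; the other is set aside on a 10 mm thick plank at the right, y then below -0.34. Which is which changes.
- drum_small: small hand drum: dark wooden shell, flat pale skin on top, diameter 95 mm, 60 mm high, loose. Origin: centre of underside. One drum stands on the round green iron plate (10 mm thick, diameter 170) mid-bench, y then 0.04 to 0.16, skin 70 mm above the bench; the other is set aside on a 10 mm thick plank at the right, y then below -0.34. Which is which changes.
- press_large_grip (a point): large pressing board: loose wooden disc, diameter 140 mm, 18 mm thick, with an upright round dowel handle, diameter 30 mm, on its centre, from 18 to 74 mm above the underside; about 280 g. This point: on the handle's axis, 46 mm above the underside, where to grip; z up. Starts flat on the bench, left or right of the iron plate.
- press_small_grip (a point): small pressing board: loose wooden disc, diameter 95 mm, 18 mm thick, with an upright round dowel handle, diameter 30 mm, on its centre, from 18 to 74 mm above the underside; about 140 g. This point: on the handle's axis, 46 mm above the underside, where to grip; z up. Starts flat on the bench, left or right of the iron plate.

How it is judged:
At the end, for the whole second after the job is handed in: The pressing board of the same diameter as the drum on the iron plate lies flat on that drum's skin (within 6 mm in height and 0.1 rad of level), its centre within 15 mm of the drum's centre, released, with the drums upright and at rest (((world y of drum_large above -0.2 m and horizontal distance between press_large_grip and drum_large below 0.015 m and z of press_large_grip in the frame of drum_large between 0.1 and 0.112 m and angle between each of press_large_grip, drum_large's own z axis and vertical below 0.1 rad) or (world y of drum_small above -0.2 m and horizontal distance between press_small_grip and drum_small below 0.015 m and z of press_small_grip in the frame of drum_small between 0.1 and 0.112 m and angle between each of press_small_grip, drum_small's own z axis and vertical below 0.1 rad)) and linear speed of each of drum_large, drum_small below 0.02 m/s); the robot touches nothing.
It fails at once if a drum is pushed more than 25 mm from where it stood (distance of any of drum_large, drum_small from where it was at the start of the episode above 0.025 m).
It fails at once if the pressing board that does not match the drum on the plate is moved more than 25 mm ((world y of drum_large above -0.2 m and distance of press_small_grip from where it was at the start of the episode above 0.025 m) or (world y of drum_small above -0.2 m and distance of press_large_grip from where it was at the start of the episode above 0.025 m)).
It fails at once if a pressing board is let go more than 20 mm above the drum's skin ((horizontal distance between press_large_grip and drum_large below 0.05 m and z of press_large_grip in the frame of drum_large above 0.126 m and contact force between the fingers and press_large below 0.3 N) or (horizontal distance between press_small_grip and drum_small below 0.05 m and z of press_small_grip in the frame of drum_small above 0.126 m and contact force between the fingers and press_small below 0.3 N)).
It fails at once if a pressing board is rammed onto a drum (more than 60 N between them) (contact force between press_large and drum_large above 60 N or contact force between press_small and drum_small above 60 N).
It also fails if it takes over 42 s, if anything falls off the work surface, if the arm or the gripper's body presses on something with over 40 N, if the wrist force passes 120 N, or if a joint passes its speed limit or range.

## Working session

There is one attempt and no reset: what is moved stays moved. The work goes in short steps, Python scripts to look and compute and a shell command to move; the robot and the scene stay as the last step left them, time stands still between calls to the robot, and variables do not carry over. Pictures are saved under pics/ and viewed, about 8 in all and at most 12, crops included, and the job is handed in when it is done.

```bash
mkdir -p pics; python3 - <<'E'
from station import *
import cv2,numpy as np
for n in("top","scene"):
    p,d=camera(n); cv2.imwrite(f"pics/{n}0.png",p); np.save(f"{n}0.npy",d); i=camera_info(n); print(n,i)
print(get_obs())
E
```

```text
top {'fx': 507.0562678883866, 'fy': 507.0562678883866, 'cx': 320.5894733938913, 'cy': 197.32656895091128, 'extrinsics': array([[ 0.00813959, -0.99570841,  0.09218735,  0.39439869],
       [-0.99989655, -0.00919769, -0.01105862,  0.01286838],
       [ 0.01185908, -0.0920878 , -0.99568027,  1.50374917],
       [ 0.        ,  0.        ,  0.        ,  1.        ]])}
scene {'fx': 444.46135747987324, 'fy': 444.46135747987324, 'cx': 323.3926172110932, 'cy': 202.60688836639335, 'extrinsics': array([[ 0.65170739,  0.44064125, -0.61734332,  1.30958903],
       [ 0.75846847, -0.37673756,  0.53178415, -0.68395656],
       [ 0.00174961, -0.8148031 , -0.57973515,  0.81066254],
       [ 0.        ,  0.        ,  0.        ,  1.        ]])}
{'time_s': 0.1, 'qpos': array([-1.30063972e+00,  3.00392540e-01,  1.52147838e+00,  9.19283132e-06,
        1.32070307e+00, -6.66414853e-02]), 'joint_vel': array([-0.00309836, -0.00022058, -0.00107076, -0.00092476,  0.00144618,
       -0.00106749]), 'tau': array([ 4.76703008e-04, -5.32640076e+01, -3.53286874e+01,  7.09053339e-02,
        2.34634493e-02, -6.70836562e-05]), 'ee_pos': array([ 0.18167957, -0.51890879,  0.21897286]), 'eef_rot': array([-1.6465115 ,  1.56981495,  1.83187696]), 'force': array([ 0.25687595,  0.21233417, -0.45033479]), 'moment': array([0.01733232, 0.01741794, 0.03201462]), 'grip_width': 0.09418171034100815}
```

View pics/top0.png

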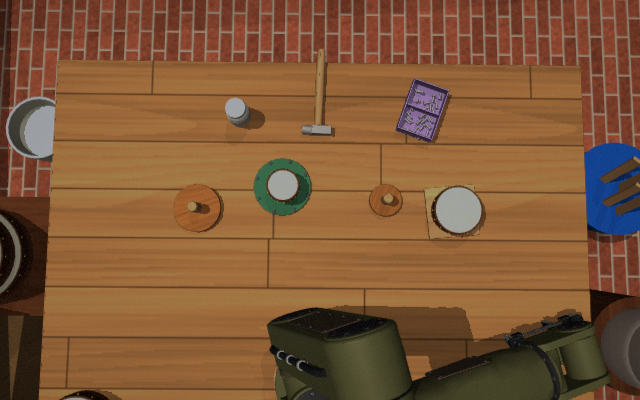

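View pics/scene0.png

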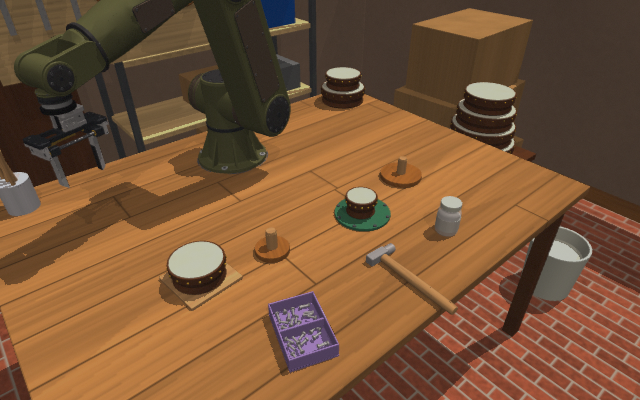

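The top view shows the small drum on the green plate at (283,185). The small board is right of it at (386,200), its handle top at about (388,198). The large board is at (197,208) and the large drum at (458,210). Next I measure the small board, its handle and the drum skin from depth.

```bash
cat > h.py <<'E'
from station import *
import cv2,numpy as np
def cloud(n,d):
    i=camera_info(n);v,u=np.mgrid[:400,:640]
    P=np.stack([(u-i["cx"])/i["fx"]*d,(v-i["cy"])/i["fy"]*d,d],-1)
    E=i["extrinsics"];return P@E[:3,:3].T+E[:3,3]
def circ(n,d,c,r,z0,z1,ok=None):
    P=cloud(n,d);q=P[(d>0)&(np.hypot(P[...,0]-c[0],P[...,1]-c[1])<r)&(P[...,2]>z0)&(P[...,2]<z1)]
    if len(q)<3: print(n,len(q));return
    (x,y),R=cv2.minEnclosingCircle(q[:,:2].astype(np.float32))
    print(n,len(q),"mean",q.mean(0).round(4),"med z",np.median(q[:,2]).round(4),"circ",round(x,4),round(y,4),"R",round(R,4))
E
python3 - <<'E'
from h import *
for n in("top","scene"):
    d=np.load(n+"0.npy");P=cloud(n,d)
    if n=="top":
        D=P[185,283];H=P[198,389];print("drum",D,"handle",H,"lg",P[206,194],"ldrum",P[210,458])
    circ(n,d,D,.075,.06,.08);circ(n,d,H,.03,.06,.085);circ(n,d,H,.075,.012,.026)
E
```

```text
drum [0.56174209 0.10433744 0.06672105] handle [ 0.52690527 -0.19746059  0.07123565] lg [0.49914327 0.3543819  0.07099985] ldrum [ 0.49455121 -0.39383957  0.07037461]
top 875 mean [0.5615 0.1056 0.0704] med z 0.0704 circ 0.5617 0.1047 R 0.0496
top 91 mean [ 0.5259 -0.1928  0.0728] med z 0.073 circ 0.5271 -0.1941 R 0.0154
top 660 mean [ 0.5262 -0.1922  0.0181] med z 0.0179 circ 0.5273 -0.1933 R 0.0476
scene 543 mean [0.5697 0.0995 0.0696] med z 0.0702 circ 0.5649 0.1031 R 0.0505
scene 102 mean [ 0.5333 -0.1977  0.0707] med z 0.0721 circ 0.5296 -0.1955 R 0.0161
scene 548 mean [ 0.5375 -0.2007  0.0177] med z 0.0178 circ 0.5286 -0.197 R 0.0497
```

```bash
cat >> h.py <<'E'
from scipy.spatial.transform import Rotation as Ro
def to(*p):
    o=get_obs();R=Ro.from_euler("xyz",o["eef_rot"]).as_matrix()
    print("t",o["time_s"],"pos",o["ee_pos"].round(4),"F",o["force"].round(2),"w",round(o["grip_width"],4),"q",o["qpos"].round(2));print("axes",R.round(3).tolist())
    for t in p: print(t,"->mm",(R.T@(np.array(t)-o["ee_pos"])*1000).round(1))
E
python3 -c "
from h import *
to([.527,-.1935,.20],[.527,-.1935,.043])"
```

```text
t 0.1 pos [ 0.1817 -0.5189  0.219 ] F [ 0.26  0.21 -0.45] w 0.0942 q [-1.3   0.3   1.52  0.    1.32 -0.07]
axes [[-0.0, 0.33, -0.944], [0.001, -0.944, -0.33], [-1.0, -0.001, -0.0]]
[0.527, -0.1935, 0.2] ->mm [  19.2 -193.  -433.5]
[0.527, -0.1935, 0.043] ->mm [ 176.2 -192.8 -433.4]
```

```bash
python3 -m handwheel '[[[4,-39,-87],0,-1],[[8,-77,-173],0,-1],[[12,-116,-260],0,-1],[[16,-154,-347],0,-1],[[19,-193,-433],0,-1]]' 20 
python3 -m handwheel '[[[0,0,0],0,-1],[[0,0,0],0,-1],[[0,0,0],0,-1],[[0,0,0],0,-1],[[0,0,0],0,-1]]' 
python3 -c "
from h import *
to([.527,-.1935,.20],[.527,-.1935,.043])"
```

```text
time_s: 0.6
ee_pos: [0.3644, -0.346, 0.2086]
eef_rot: [-1.517, 1.569, 1.962]
force: [0.6, -1.1, -0.4]
grip_width: 0.094
time_s: 1.1
ee_pos: [0.3637, -0.3468, 0.2086]
eef_rot: [-1.509, 1.57, 1.968]
force: [0.6, -0.0, 0.3]
grip_width: 0.0941
t 1.1 pos [ 0.3637 -0.3468  0.2086] F [ 0.63 -0.03  0.3 ] w 0.0941 q [-0.83  0.2   1.67  0.    1.27  0.4 ]
axes [[-0.0, 0.329, -0.944], [0.001, -0.944, -0.329], [-1.0, -0.001, 0.0]]
[0.527, -0.1935, 0.2] ->mm [   8.7  -91.1 -204.6]
[0.527, -0.1935, 0.043] ->mm [ 165.7  -90.9 -204.6]
```

```bash
python3 -m handwheel '[[[3,-30,-68],0,-1],[[6,-60,-136],0,-1],[[9,-91,-205],0,-1],[[9,-91,-205],0,-1],[[9,-91,-205],0,-1]]' 
python3 -m handwheel '[[[0,0,0],0,-1],[[0,0,0],0,-1],[[0,0,0],0,-1],[[0,0,0],0,-1],[[0,0,0],0,-1]]' 
python3 -c "
from h import *
to([.527,-.1935,.043])
p,d=camera('scene');cv2.imwrite('pics/s1.png',cv2.resize(p[100:340,150:450],None,fx=2,fy=2))"
```

```text
time_s: 1.6
ee_pos: [0.5292, -0.1913, 0.1993]
eef_rot: [-1.593, 1.569, 1.885]
force: [1.3, -0.4, -0.5]
grip_width: 0.0942
time_s: 2.1
ee_pos: [0.5287, -0.1922, 0.1996]
eef_rot: [-1.701, 1.569, 1.776]
force: [0.7, -0.3, 1.1]
grip_width: 0.0939
t 2.1 pos [ 0.5287 -0.1922  0.1996] F [ 0.73 -0.27  1.08] w 0.0939 q [-0.41  0.34  1.51  0.    1.29  0.82]
axes [[-0.0, 0.329, -0.944], [0.001, -0.944, -0.329], [-1.0, -0.001, -0.0]]
[0.527, -0.1935, 0.043] ->mm [156.5   0.9   2.1]
```

View pics/s1.png

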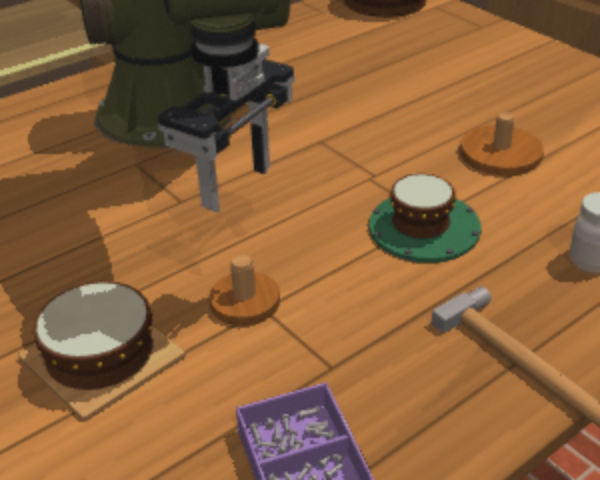

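The gripper is over the small board, with the fingers at (208,195) and (262,160) straddling the handle's column at about (242,262). Now I descend.

```bash
python3 -m handwheel '[[[35,1,2],0,-1],[[70,1,2],0,-1],[[100,1,2],0,-1],[[120,1,2],0,-1],[[120,1,2],0,-1]]' 
python3 -m handwheel '[[[12,0,0],0,-1],[[24,0,0],0,-1],[[36,0,0],0,-1],[[36,0,0],0,-1],[[36,0,0],0,-1]]' 
python3 -c "
from h import *
to([.527,-.1935,.043])
p,d=camera('scene');cv2.imwrite('pics/s2.png',cv2.resize(p[150:300,180:380],None,fx=3,fy=3))"
```

```text
time_s: 2.65
ee_pos: [0.5258, -0.1932, 0.0771]
eef_rot: [-0.971, 1.565, 2.505]
force: [-0.0, 0.5, 0.4]
grip_width: 0.0942
time_s: 3.15
ee_pos: [0.5257, -0.1931, 0.0412]
eef_rot: [-0.968, 1.565, 2.508]
force: [0.6, -0.5, 0.4]
grip_width: 0.0942
t 3.15 pos [ 0.5257 -0.1931  0.0412] F [ 0.64 -0.49  0.41] w 0.0942 q [-0.42  0.53  1.64  0.    0.97  0.82]
axes [[-0.004, 0.328, -0.945], [0.003, -0.945, -0.328], [-1.0, -0.005, 0.003]]
[0.527, -0.1935, 0.043] ->mm [-1.8  0.8 -1.1]
```

View pics/s2.png

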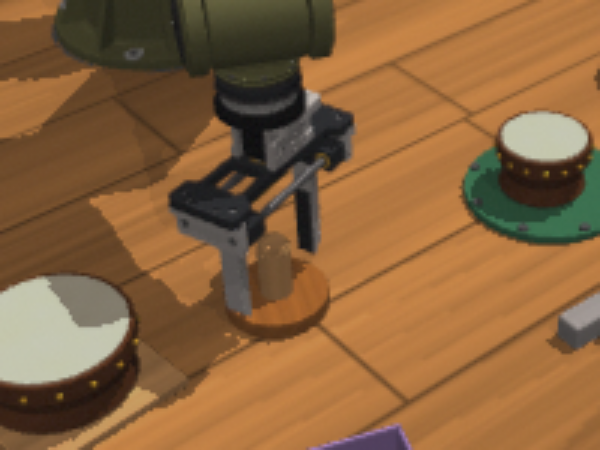

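The fingers at (235,285) and (308,220) straddle the handle at (273,270), clear of the disc. Closing now, followed by a small lift.

```bash
python3 -m handwheel '[[[-2,0,-1],0,-1],[[-2,0,-1],0,1],[[-2,0,-1],0,1],[[-2,0,-1],0,1],[[-2,0,-1],0,1]]' 25
python3 -m handwheel '[[[0,0,0],0,1],[[0,0,0],0,1],[[0,0,0],0,1],[[0,0,0],0,1],[[0,0,0],0,1]]' 25
python3 -m handwheel '[[[-15,0,0],0,1],[[-40,0,0],0,1],[[-70,0,0],0,1],[[-100,0,0],0,1],[[-120,0,0],0,1]]' 25
python3 -m handwheel '[[[0,0,0],0,1],[[0,0,0],0,1],[[0,0,0],0,1],[[0,0,0],0,1],[[0,0,0],0,1]]' 25
python3 -c "
from h import *
to([.562,.105,.17])
for n in('top','scene'):
  p,d=camera(n); circ(n,d,[.562,.105],.075,.06,.08)
cv2.imwrite('pics/s3.png',cv2.resize(p[100:300,160:420],None,fx=3,fy=3)[:600,:800])"
```

```text
time_s: 3.7
ee_pos: [0.5269, -0.1928, 0.0435]
eef_rot: [-0.995, 1.566, 2.481]
force: [-0.7, -0.5, 0.5]
grip_width: 0.0654
time_s: 4.2
ee_pos: [0.5269, -0.1929, 0.0435]
eef_rot: [-0.989, 1.566, 2.487]
force: [0.7, 0.2, -0.1]
grip_width: 0.0295
time_s: 4.7
ee_pos: [0.5277, -0.1934, 0.1669]
eef_rot: [-1.291, 1.569, 2.185]
force: [0.0, 1.0, -1.8]
grip_width: 0.0298
time_s: 5.2
ee_pos: [0.5274, -0.1933, 0.166]
eef_rot: [-1.074, 1.567, 2.402]
force: [-0.2, -0.1, -1.8]
grip_width: 0.0297
t 5.2 pos [ 0.5274 -0.1933  0.166 ] F [-0.21 -0.08 -1.79] w 0.0297 q [-0.42  0.38  1.55  0.    1.22  0.82]
axes [[-0.003, 0.328, -0.945], [0.002, -0.945, -0.328], [-1.0, -0.003, 0.002]]
[0.562, 0.105, 0.17] ->mm [  -3.4 -270.4 -130.6]
top 876 mean [0.5615 0.1056 0.0701] med z 0.0702 circ 0.5622 0.1041 R 0.0497
scene 539 mean [0.5692 0.0993 0.0697] med z 0.0702 circ 0.5646 0.1029 R 0.0507
```

View pics/s3.png

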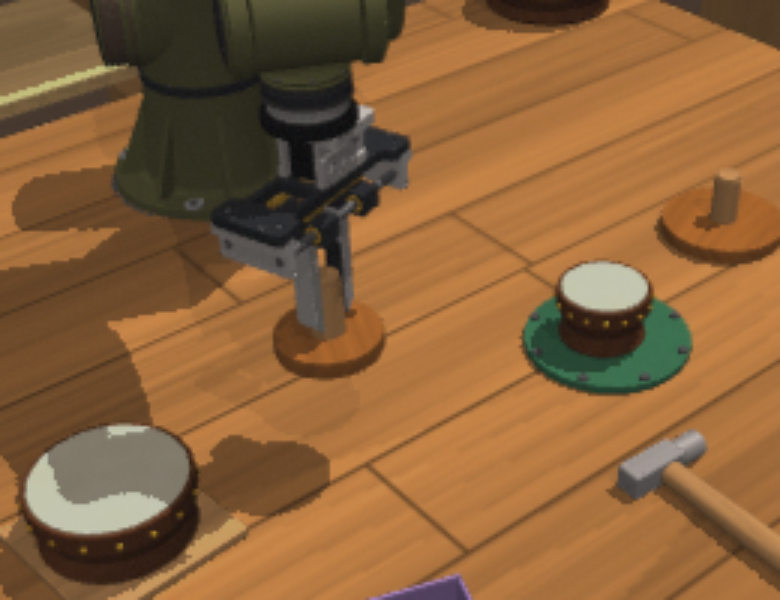

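The board hangs level in the grip at (328,335), the load reads 1.8 N, and the drum hasn't moved. I carry the board across to the drum.

```bash
python3 -m handwheel '[[[-3,-25,-12],0,1],[[-3,-60,-29],0,1],[[-3,-95,-46],0,1],[[-3,-125,-60],0,1],[[-3,-140,-68],0,1]]' 25
python3 -c "
from h import *
to([.562,.1045,.17])"
```

```text
time_s: 5.8
ee_pos: [0.5458, -0.0364, 0.1695]
eef_rot: [-1.157, 1.567, 2.321]
force: [-0.5, -0.8, -1.9]
grip_width: 0.0295
t 5.8 pos [ 0.5458 -0.0364  0.1695] F [-0.51 -0.77 -1.9 ] w 0.0295 q [-0.13  0.34  1.59  0.    1.22  1.1 ]
axes [[-0.002, 0.33, -0.944], [0.002, -0.944, -0.33], [-1.0, -0.003, 0.001]]
[0.562, 0.1045, 0.17] ->mm [  -0.2 -127.6  -61.8]
```

```bash
python3 -m handwheel '[[[0,-35,-17],0,1],[[0,-70,-34],0,1],[[0,-105,-51],0,1],[[0,-120,-58],0,1],[[0,-128,-62],0,1]]' 25
python3 -m handwheel '[[[0,0,0],0,1],[[0,0,0],0,1],[[0,0,0],0,1],[[0,0,0],0,1],[[0,0,0],0,1]]' 25
python3 -c "
from h import *
to([.562,.1045,.1235],[.562,.1045,.1135])
for n in('top','scene'):
  p,d=camera(n); circ(n,d,[.562,.105],.075,.06,.08);circ(n,d,[.562,.105],.075,.135,.15);cv2.imwrite(f'pics/{n}4.png',p)
a=cv2.imread('pics/top4.png')[130:260,220:400];b=p[130:260,280:460]
cv2.imwrite('pics/s4.png',cv2.resize(np.hstack([a,b]),(792,286),interpolation=cv2.INTER_CUBIC))"
```

```text
time_s: 6.3
ee_pos: [0.562, 0.1061, 0.1696]
eef_rot: [-1.05, 1.567, 2.429]
force: [-0.3, -0.0, -1.8]
grip_width: 0.0297
time_s: 6.8
ee_pos: [0.562, 0.1055, 0.1696]
eef_rot: [-1.052, 1.567, 2.426]
force: [-0.8, 0.4, -1.4]
grip_width: 0.0296
t 6.8 pos [0.562  0.1055 0.1696] F [-0.8   0.4  -1.45] w 0.0296 q [0.12 0.39 1.52 0.   1.24 1.35]
axes [[-0.003, 0.331, -0.944], [0.002, -0.944, -0.331], [-1.0, -0.003, 0.002]]
[0.562, 0.1045, 0.1235] ->mm [46.1  1.1  0.3]
[0.562, 0.1045, 0.1135] ->mm [56.1  1.1  0.3]
top 0
top 62 mean [0.5445 0.095  0.1439] med z 0.1439 circ 0.5409 0.0953 R 0.0228
scene 531 mean [0.5704 0.0989 0.0698] med z 0.0703 circ 0.5647 0.1032 R 0.0498
scene 431 mean [0.5737 0.095  0.1433] med z 0.1438 circ 0.5661 0.1038 R 0.0486
```

View pics/s4.png

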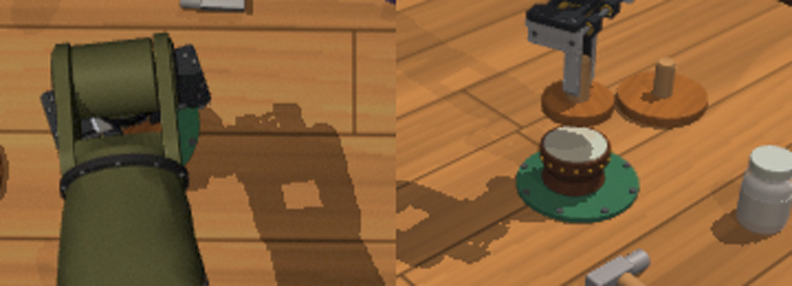

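In the scene view (right half) the board at (578,100) hangs level over the drum at (575,145). Its centre is within 2 mm of the drum's and its underside is at about 0.126. I go down gently.

```bash
python3 -m handwheel '[[[10,1,1],0,1],[[22,1,1],0,1],[[34,1,1],0,1],[[44,1,1],0,1],[[48,1,1],0,1]]' 25
python3 -m handwheel '[[[1,0,0],0,1],[[2,0,0],0,1],[[3,0,0],0,1],[[4,0,0],0,1],[[4,0,0],0,1]]' 25
python3 -c "
from h import *
to([.5615,.1045,.1135])
p,d=camera('scene')
circ('scene',d,[.562,.105],.075,.08,.1)
cv2.imwrite('pics/s5.png',cv2.resize(p[130:260,280:460],None,fx=4,fy=4))"
```

```text
time_s: 7.4
ee_pos: [0.5607, 0.1046, 0.1199]
eef_rot: [-0.747, 1.566, 2.732]
force: [-0.1, -0.1, -0.6]
grip_width: 0.0293
time_s: 7.9
ee_pos: [0.5607, 0.1046, 0.116]
eef_rot: [-0.781, 1.566, 2.698]
force: [0.0, -0.4, -1.5]
grip_width: 0.0295
t 7.9 pos [0.5607 0.1046 0.116 ] F [ 0.04 -0.45 -1.5 ] w 0.0295 q [0.12 0.45 1.57 0.   1.13 1.35]
axes [[-0.004, 0.331, -0.944], [0.002, -0.944, -0.331], [-1.0, -0.003, 0.004]]
[0.5615, 0.1045, 0.1135] ->mm [ 2.5  0.4 -0.7]
scene 443 mean [0.5727 0.0933 0.0898] med z 0.0904 circ 0.5654 0.103 R 0.0492
```

View pics/s5.png

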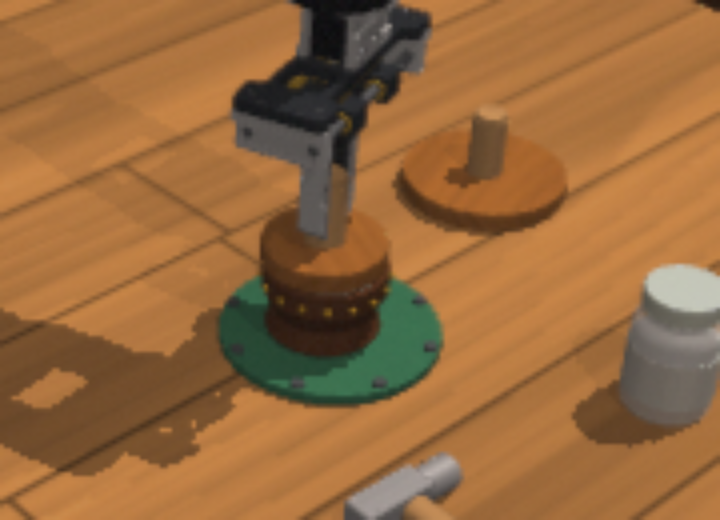

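The board at (325,255) covers the drum's skin evenly, with about a 2 mm gap. I feel for contact.

```bash
python3 -m handwheel '[[[0.5,0,0],0,1],[[1,0,0],0,1],[[1.5,0,0],0,1],[[2,0,0],0,1],[[2,0,0],0,1]]' 25
```

```text
time_s: 8.45
ee_pos: [0.5607, 0.1046, 0.1139]
eef_rot: [-0.762, 1.566, 2.718]
force: [0.6, -0.8, -1.0]
grip_width: 0.0294
```

```bash
python3 -m handwheel '[[[0.3,0,0],0,1],[[0.6,0,0],0,1],[[0.6,0,0],0,1],[[0.6,0,0],0,1],[[0.6,0,0],0,1]]' 25
```

```text
time_s: 8.95
ee_pos: [0.5607, 0.1046, 0.1135]
eef_rot: [-0.789, 1.566, 2.69]
force: [-2.8, 0.9, 3.0]
grip_width: 0.0296
```

The force went from -1.0 to +3.0 N, so the board is on the skin. I open the fingers and retreat straight up.

```bash
python3 -m handwheel '[[[0,0,0],0,0.3],[[0,0,0],0,0],[[0,0,0],0,-0.4],[[0,0,0],0,-0.6],[[0,0,0],0,-0.6]]' 25
python3 -m handwheel '[[[0,0,0],0,-0.6],[[0,0,0],0,-0.6],[[0,0,0],0,-0.6],[[0,0,0],0,-0.6],[[0,0,0],0,-0.6]]'
python3 -c "
from h import *
to()
p,d=camera('scene')
circ('scene',d,[.562,.105],.075,.08,.1)
cv2.imwrite('pics/s6.png',cv2.resize(p[130:260,280:460],None,fx=4,fy=4))"
```

```text
time_s: 9.45
ee_pos: [0.5608, 0.1046, 0.1135]
eef_rot: [-0.791, 1.566, 2.689]
force: [0.3, 0.2, 0.3]
grip_width: 0.0614
time_s: 9.95
ee_pos: [0.5607, 0.1046, 0.1135]
eef_rot: [-0.786, 1.566, 2.693]
force: [-0.1, -0.1, 0.2]
grip_width: 0.0754
t 9.95 pos [0.5607 0.1046 0.1135] F [-0.09 -0.13  0.23] w 0.0754 q [0.12 0.45 1.57 0.   1.12 1.35]
axes [[-0.004, 0.331, -0.944], [0.002, -0.944, -0.331], [-1.0, -0.004, 0.003]]
scene 374 mean [0.5758 0.0949 0.0878] med z 0.0879 circ 0.5653 0.102 R 0.048
```

View pics/s6.png

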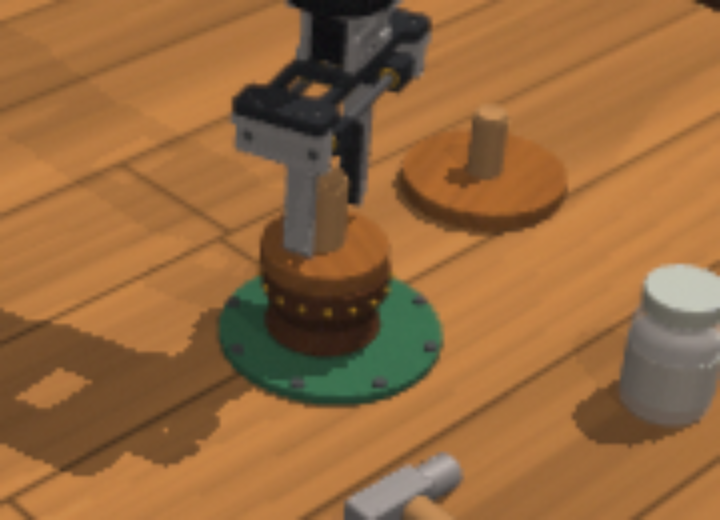

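The fingers at (298,220) and (350,160) are clear of the handle, and the board sits flat with its top at 0.088. I raise the tool and draw it back to clear the top camera's view.

```bash
python3 -m handwheel '[[[-20,0,0],0,-0.6],[[-50,0,0],0,-0.6],[[-85,0,0],0,-0.6],[[-115,0,0],0,-0.6],[[-130,0,0],0,-0.6]]'
python3 -m handwheel '[[[0,-15,35],0,-0.6],[[0,-30,70],0,-0.6],[[0,-45,105],0,-0.6],[[0,-55,130],0,-0.6],[[0,-60,140],0,-0.6]]'
python3 -m handwheel '[[[0,0,0],0,-0.6],[[0,0,0],0,-0.6],[[0,0,0],0,-0.6],[[0,0,0],0,-0.6],[[0,0,0],0,-0.6]]'
python3 -c "
from h import *
to()
for n in('top','scene'):
  p,d=camera(n)
  circ(n,d,[.562,.105],.075,.08,.1);circ(n,d,[.562,.105],.03,.13,.155);circ(n,d,[.562,.105],.075,.055,.078)
  cv2.imwrite(f'pics/{n}7.png',p)
a=cv2.imread('pics/top7.png')[120:260,150:350]
cv2.imwrite('pics/s7.png',cv2.resize(np.hstack([a,p[120:260,260:460]]),(800,280),interpolation=cv2.INTER_CUBIC))"
```

```text
time_s: 10.5
ee_pos: [0.5618, 0.1044, 0.2465]
eef_rot: [-1.562, 1.568, 1.918]
force: [0.4, 0.2, -1.3]
grip_width: 0.0751
time_s: 11.0
ee_pos: [0.4083, 0.1148, 0.247]
eef_rot: [-1.85, 1.568, 1.63]
force: [-0.4, 0.1, 0.6]
grip_width: 0.0752
time_s: 11.5
ee_pos: [0.4087, 0.1147, 0.2468]
eef_rot: [-1.652, 1.568, 1.827]
force: [-0.6, -0.3, -0.3]
grip_width: 0.0752
t 11.5 pos [0.4087 0.1147 0.2468] F [-0.61 -0.35 -0.34] w 0.0752 q [ 0.19 -0.01  1.81  0.    1.34  1.42]
axes [[-0.001, 0.331, -0.944], [0.003, -0.944, -0.331], [-1.0, -0.003, -0.0]]
top 775 mean [0.5589 0.1043 0.0879] med z 0.0879 circ 0.5601 0.1048 R 0.0476
top 100 mean [0.5593 0.1046 0.1427] med z 0.1432 circ 0.5602 0.105 R 0.0153
top 15 mean [0.5429 0.0895 0.0609] med z 0.0597 circ 0.5619 0.105 R 0.05
scene 441 mean [0.5709 0.0951 0.0879] med z 0.0879 circ 0.5647 0.1045 R 0.0504
scene 80 mean [0.5664 0.0995 0.1403] med z 0.1419 circ 0.5628 0.1006 R 0.0172
scene 215 mean [0.5901 0.0799 0.0667] med z 0.067 circ 0.5694 0.0983 R 0.0492
```

View pics/s7.png

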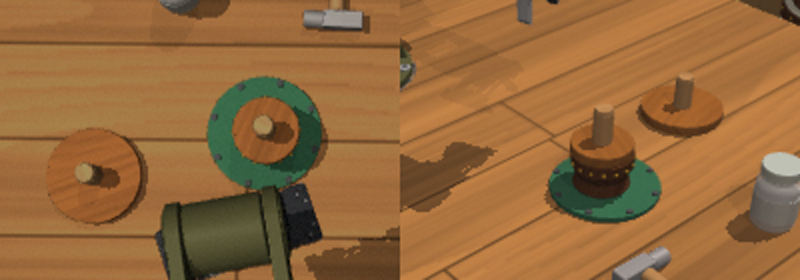

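The small board lies flat and centred on the drum at (265,128), with its centre at (0.560, 0.105) against the drum's (0.562, 0.1045). The large board hasn't moved, and the arm is clear.

```bash
python3 -c "
from station import *
print(hand_in())"
```

```text
the job is handed in; nothing more can be done
None
```

The small drum stood on the green plate, so I gripped the small pressing board by its handle. I lowered it onto the skin until light contact (about 4 N change in force), let go and moved the arm clear. I handed in after about 11.5 s on the robot's clock.

**Last checks:**
- **Position:** the board's centre is about 2 mm from the drum's (top camera), against the 15 mm limit.
- **Height:** the board's top is at 0.088 m and its handle top at 0.143 m, which fits it lying flat on the skin at 0.070 m.
- **Other objects:** in the last picture the large board looks unmoved. The arm never came near the large drum, but I did not re-measure either of them.
- **Disagreement:** the scene camera reads round features up to about 4 mm off from the top camera. Both the drum and the board read off by a similar amount, so I used the top camera's values.

No check failed, and the hand-in reports no verdict.

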